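# Empty the used-vial tray into the discard tub

### The arm

A 6-joint arm with a two-finger parallel gripper is mounted at the origin on the work surface. World frame = base frame: x ahead of the robot, y to its left, z up, the work surface at z = 0. Lengths are in m, angles in rad, forces in N, time in s.
With the tool pointing down it reaches from about 0.4 to 0.925 m from the base axis. Payload 3.4 kg.
Tool frame: the origin (TCP) lies midway between the tips of the shut fingers; the grasp point (between the pads) lies 19 mm behind it; z points along the fingers, y is the line along which they close (so a half turn about z gives the same grasp; the last joint's range is limited). The gripper opens to 85 mm and grips with 20 to 120 N. Pads are 22 mm wide; open, the fingers measure 114 mm over their backs; the gripper's body (76 mm by 85 mm) begins 54 mm behind the grasp point. The pads swing forward as they close: fully open they stand 13 mm farther back than shut.
Start: joints at [1.105, 0.307, 1.506, -0, 1.328, -0.073], TCP at [0.22, 0.531, 0.231] pointing down, gripper open.
Joint ranges: [-3.12, 3.12], [-1.05, 2.28], [0.14, 2.33], [-1.42, 4.57], [0.1, 2.73], [-2.68, 2.68]. Speed limits (rad/s): [2.57, 2.57, 3.14, 3.14, 3.14, 3.14].

### API

Orientations are given as a 3x3 rotation matrix whose columns are the frame's x, y, z axes.
In Python, from rig import move_to, move_l, set_joints, move_gripper, dwell, inverse_kinematics, get_obs, get_image, camera_params, MotionError, close_job gives the robot as it stands. Calls block until the motion is done:
- move_to(position, orientation): joint-space move of the TCP to a pose.
- move_l(position, rot=None, v=0.15, f_stop=None): straight line of the TCP; rot=None keeps the orientation; v is the mean speed in m/s. With f_stop (N) it stops when the force on the tool has changed by that much, and returns True; else False.
- set_joints(angles): joint-space move.
- move_gripper(opening, squeeze=None): finger opening in m; squeeze is the grip in N (None keeps the last); returns when the fingers have stopped.
- dwell(seconds).
- inverse_kinematics(position, orientation): joint angles nearest the present ones, or None.
- get_obs(): the state.
- get_image(name): name is "scene" or "top"; returns (picture, depth): 420x560x3 uint8, blue, green, red; 420x560 float32, m along the optical axis (not along the pixel's ray), 0 where there is no reading.
- camera_params(name): a dict with "camera_matrix" (3x3 intrinsics, pixels), "rvec" (rotation vector, rad) and "tvec" (3), from world to camera coordinates, as OpenCV has them. Camera axes: x right, y down, z forward; pixel columns grow to the right and rows downward; lengths in m; the calibration is good to about 2 mm. A picture is of the moment at which its call begins. camera_params takes no time and is no camera call.
A pose or a line that the arm cannot do raises MotionError and nothing moves.
- close_job(): hands the job in; it is judged then, once.
The state is a dict: "time_s": time; "qpos": joint angles; "joint_velocities": joint speeds; "tau": joint torques, N m; "position": TCP position; "eef_rot": TCP orientation; "ft_force": force on the tool from outside, world axes, zero at the start; "torque": the same for the moment, N m; "width": finger opening in m; "grip_force": force on a finger pad.
Only numpy, scipy, OpenCV 4.12 (cv2) and the standard library are available. Lean on these libraries where they do the work, as an engineer would, in place of code of your own. Each camera call takes 0.05 s, during which the arm holds its last target. There are 200 camera calls.

### The job

Carry the sample tray with its vials to the purple discard tub and tip it so that all four used vials slide off its open end into the tub, keeping the lip low over the rim because the vials are glass, and without touching the vials with the gripper. Then put the empty tray down flat on the black rubber mat, centred on it and with its long side along the mat's long side (lip at either end), and let go. Leave the tub standing where it is and the other things on the bench alone.

Things in the scene. Friction and masses are not known exactly. Their poses are not given: they have to be found in the camera images.
- tray: Stainless steel sample tray, loose, 160 mm long (its x) by 110 mm wide (its y), about 0.35 kg. Origin: centre of its underside, z up. Floor 4 mm thick; walls 24 mm high and 4 mm thick on the two long sides and at the back end (-x). The +x end has no wall: it is an open lip over which things slide off. A rigid carrying handle bridges the tray across its middle (see tray_handle).
- tray_handle (a point): Centre of the tray's handle, 75 mm above the tray's underside, over the middle of the tray: a straight black bar, 12 mm thick along the tray's x, 110 mm long along the tray's y, 26 mm tall (62 to 88 mm above the underside), joined to the side walls by two uprights 14 mm wide at its ends. Axes as the tray's. Free space under the bar: 58 mm above the tray floor.
- tray_lip (a point): Middle of the upper edge of the tray's open end, 80 mm from the tray's centre along its +x, 4 mm above the underside. Axes as the tray's.
- tub: Purple plastic round discard tub, standing loose on the bench, about 0.6 kg. Origin: centre of its underside, z up. 90 mm high, outside diameter 176 mm at the rim and 156 mm at the foot, open on top: mouth 164 mm wide inside, wall 4 mm, floor 5 mm thick.
- mat: Flat black rubber mat fixed on the bench, 200 mm long (its x) by 140 mm wide (its y), 4 mm thick. Origin: centre of its underside, z up. The empty tray belongs on it.
- vial1: One of the four used amber glass sample vials standing loose on the tray in two rows between the handle and the back wall: square, 22 by 22 mm and 24 mm tall, with a round white cap 18 mm across and 9 mm high on top (33 mm overall), about 20 g. Origin: centre of its underside, z along the vial towards the cap.
- vial2: One of the four used amber glass sample vials standing loose on the tray in two rows between the handle and the back wall: square, 22 by 22 mm and 24 mm tall, with a round white cap 18 mm across and 9 mm high on top (33 mm overall), about 20 g. Origin: centre of its underside, z along the vial towards the cap.
- vial3: One of the four used amber glass sample vials standing loose on the tray in two rows between the handle and the back wall: square, 22 by 22 mm and 24 mm tall, with a round white cap 18 mm across and 9 mm high on top (33 mm overall), about 20 g. Origin: centre of its underside, z along the vial towards the cap.
- vial4: One of the four used amber glass sample vials standing loose on the tray in two rows between the handle and the back wall: square, 22 by 22 mm and 24 mm tall, with a round white cap 18 mm across and 9 mm high on top (33 mm overall), about 20 g. Origin: centre of its underside, z along the vial towards the cap.
- tube_rack: Bystander: white tube rack with four capped tubes, 70 (x) by 160 (y) mm, 99 mm high over the tubes. Origin: centre of its underside.
- slide_box: Bystander: box of microscope slides with a red lid, 87 (x) by 102 (y) mm, 30 mm high. Origin: centre of its underside.
- stain_bottle: Bystander: amber stain bottle, 48 mm across, 95 mm high. Origin: centre of its underside.

How it is judged:
By the outcome, as a careful person would: the job done as asked, in the order asked, and still so for the second after the job is handed in, with the robot touching nothing.
It also fails if it takes over 61 s, if anything falls off the work surface, if the arm or the gripper's body presses on something with over 40 N, if the wrist force passes 120 N, or if a joint passes its speed limit or range.

## Working session

There is one attempt and no reset: what is moved stays moved. The work goes in short steps, each a Python script; the robot and the scene stay as the last script left them, time stands still between calls to the robot, and variables do not carry over. Pictures are saved under pics/ and viewed, at most 10 in all, crops included, and the job is handed in when it is done.

```bash
mkdir -p pics; ls; python3 - <<'E'
from rig import *
import cv2,numpy as np
for n in("scene","top"):
    im,d=get_image(n); cv2.imwrite(f"pics/{n}0.png",im); np.savez(f"{n}0.npz",im=im,d=d)
    p=camera_params(n); R=cv2.Rodrigues(np.array(p["rvec"],float))[0]; print(n,p["camera_matrix"],(-R.T@np.array(p["tvec"]).ravel()),R[2])
print(get_obs())
E
```

```text
pics
scene [[405.04044773   0.         272.05591265]
 [  0.         405.04044773 217.6381793 ]
 [  0.           0.           1.        ]] [ 1.13161543 -0.49942427  0.61642865] [-0.60888031  0.50858401 -0.60877506]
top [[481.78376671   0.         285.70046036]
 [  0.         481.78376671 209.70954956]
 [  0.           0.           1.        ]] [ 0.51216626 -0.01892564  1.09573484] [ 0.06398688 -0.00626954 -0.99793105]
{'time_s': 0.1, 'qpos': array([ 1.10447606e+00,  3.07487427e-01,  1.50753108e+00, -1.35655827e-05,
        1.32842169e+00, -7.35150131e-02]), 'joint_velocities': array([ 0.00050622, -0.00168975, -0.00189311,  0.00156225,  0.00026712,
        0.00047271]), 'tau': array([ 3.09134875e-04, -4.58534288e+01, -2.52607995e+01,  2.29644263e-05,
        5.61011388e-03, -6.85399769e-06]), 'position': array([0.2198514 , 0.5306303 , 0.23048374]), 'eef_rot': array([[-9.23840097e-01,  3.82777748e-01, -8.18896417e-04],
       [ 3.82778605e-01,  9.23838621e-01, -1.65619831e-03],
       [ 1.22572276e-04, -1.84351843e-03, -9.99998293e-01]]), 'ft_force': array([ 0.72590989, -0.31259385,  0.40831528]), 'torque': array([-0.02639313, -0.00904181,  0.00814216]), 'grip_force': 0.0, 'width': 0.08545391679021727}
```

View pics/top0.png

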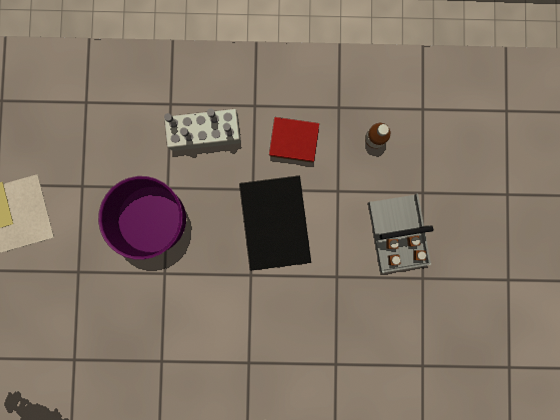

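View pics/scene0.png

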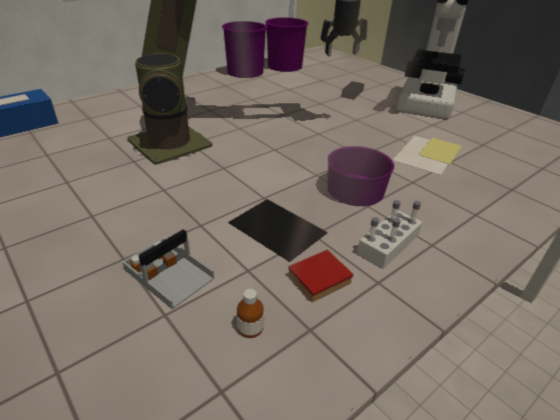

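The top view shows the tray at (400,235) with its lip up, at +x. It also shows the mat at (275,223) and the tub at (143,218). The scene view agrees. The rack and slide box are beyond the mat, on the +x side. Next I'll measure.

```bash
cat > h.py <<'E'
from rig import *
import cv2,numpy as np
def cloud(n,d):
    p=camera_params(n);K=np.array(p["camera_matrix"]);R=cv2.Rodrigues(np.array(p["rvec"],float))[0];t=np.array(p["tvec"],float).ravel()
    v,u=np.mgrid[:d.shape[0],:d.shape[1]]
    c=np.stack([(u-K[0,2])/K[0,0]*d,(v-K[1,2])/K[1,1]*d,d],-1)
    return (c-t)@R
def plane(n,uv,z):
    p=camera_params(n);K=np.array(p["camera_matrix"]);R=cv2.Rodrigues(np.array(p["rvec"],float))[0];t=np.array(p["tvec"],float).ravel()
    uv=np.atleast_2d(uv).astype(float);r=np.c_[uv,np.ones(len(uv))]@np.linalg.inv(K).T@R;C=-R.T@t
    return C+r*((z-C[2])/r[:,2])[:,None]
def big(m):
    c,_=cv2.findContours(m.astype(np.uint8),cv2.RETR_EXTERNAL,cv2.CHAIN_APPROX_NONE)
    return max(c,key=cv2.contourArea)[:,0]
def rect(P):
    (c,s,a)=cv2.minAreaRect((P[:,:2]*1000).astype(np.float32)); a=a if s[0]>s[1] else a+90
    return np.round(c,1),np.round(sorted(s),1),round((a+90)%180-90,2)
E
python3 - <<'E'
from h import *
f=np.load("top0.npz");im,d=f["im"],f["d"];X=cloud("top",d)
print("bench z",np.median(X[300:400,200:500,2]))
h=cv2.cvtColor(im,cv2.COLOR_BGR2HSV)
def win(a,b,c,e):
    m=np.zeros(d.shape,bool);m[b:e,a:c]=1;return m
# mat
m=(h[...,2]<40)&win(225,165,325,280);m=cv2.morphologyEx(m.astype(np.uint8),cv2.MORPH_OPEN,np.ones((3,3)))
print("mat",rect(plane("top",big(m),.004)))
# tub
t=win(85,165,200,270)&(X[...,2]>.08)&(X[...,2]<.1);c=big(t)
print("tub rim z",np.median(X[t][:,2]));P=plane("top",c,.09)[:,:2]*1000
print(cv2.minEnclosingCircle(P.astype(np.float32)),cv2.fitEllipse(P.astype(np.float32)))
# tray
W=win(355,185,450,285)
b=W&(X[...,2]>.06)&(X[...,2]<.1);print("bar z",np.median(X[b][:,2]),np.count_nonzero(b))
dk=W&(h[...,2]<60)&b; print("bar",rect(plane("top",big(dk),.088)),rect(X[b]))
tr=W&(X[...,2]>.012)&(X[...,2]<.04);print("walls",rect(plane("top",np.argwhere(tr)[:,::-1],.024)))
w=tr&(im.max(2)<255); 
for u0,v0,u1,v1,n in((360,100,395,150,"bottle"),(265,110,325,170,"box"),(155,100,245,160,"rack")):
    q=X[win(u0,v0,u1,v1)&(X[...,2]>.015)];print(n,q.min(0).round(3),q.max(0).round(3))
cv2.imwrite("pics/traycrop.png",cv2.resize(im[185:285,355:450],None,fx=6,fy=6,interpolation=cv2.INTER_CUBIC)[:600])
E
```

```text
bench z 0.0017281579139357638
mat (array([552.4,  -1.7]), array([137.9, 199.1]), 8.61)
tub rim z 0.09024564216484932
((555.7635498046875, 278.65185546875), 87.56865692138672) ((555.7572631835938, 278.6705322265625), (172.48562622070312, 172.65524291992188), 6.851967811584473)
bar z 0.08944442978251252 327
bar (array([ 534.9, -276.7]), array([ 12.3, 114.8]), -79.68) (array([ 535.4, -279.4]), array([ 13.4, 111.3]), -79.65)
walls (array([ 534.9, -278.8]), array([113. , 159.6]), 10.4)
bottle [ 0.512 -0.249  0.016] [ 0.772 -0.019  1.096]
box [ 0.512 -0.095  0.015] [0.788 0.014 1.096]
rack [ 0.512 -0.019  0.015] [0.801 0.248 1.096]
```

View pics/traycrop.png

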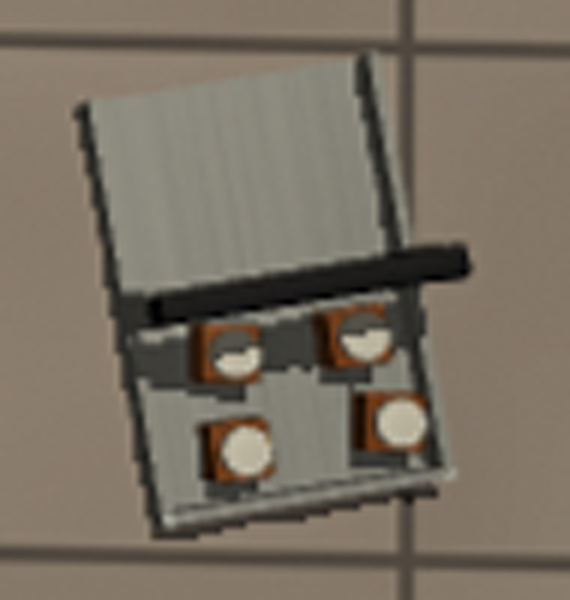

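The crop confirms the tray: its lip points to +x,+y (yaw about 10.3°) and the vials sit behind the bar. Next I'll check which tipping directions the arm can reach.

```bash
cat >> h.py <<'E'
TRAY=np.array([.535,-.278]);YAW=np.radians(10.3)
TUB=np.array([.5558,.2787]);MAT=np.array([.5524,-.0017]);MYAW=np.radians(8.6)
def Rtray(phi,t=0.):  # tray axes: lip azimuth phi, lip down by t
    d=np.array([np.cos(phi),np.sin(phi),0]);y=np.array([-d[1],d[0],0]);z=np.array([0,0,1.])
    return np.c_[d*np.cos(t)-z*np.sin(t),y,z*np.cos(t)+d*np.sin(t)]
def Rtool(Rt,s): return np.c_[s*Rt[:,1],s*Rt[:,0],-Rt[:,2]]
G=.075-.019  # TCP height above tray underside
def tcp_from_lip(L,Rt): return np.asarray(L)+Rt@np.array([-.08,0,G-.004])
E
python3 - <<'E'
from h import *
r=lambda q:None if q is None else np.round(q,2)
for s in(1,-1):
    print(s,"grasp",r(inverse_kinematics([*TRAY,G],Rtool(Rtray(YAW),s))),"mat",r(inverse_kinematics([*MAT,.06],Rtool(Rtray(MYAW),s))))
    for a in range(-120,151,15):
        p=np.radians(a);L=np.r_[TUB-.042*np.array([np.cos(p),np.sin(p)]),.112]
        qs=[inverse_kinematics(tcp_from_lip(L,Rtray(p,np.radians(t))),Rtool(Rtray(p,np.radians(t)),s)) for t in(0,20,40,50,60,70)]
        if sum(q is not None for q in qs)>3: print(s,a,[r(q) is not None for q in qs],r(qs[0]),r(qs[4]))
E
```

```text
1 grasp [-0.55  0.52  1.66 -0.    0.97 -0.73] mat [-0.08  0.46  1.77 -0.    0.92 -0.23]
1 -120 [True, True, True, True, True, True] [ 0.5   0.56  1.24 -0.    1.34  2.59] [-0.02  0.39  2.1   1.6   0.86  0.78]
1 -105 [True, True, True, True, True, True] [ 0.53  0.54  1.29 -0.    1.31  2.37] [-0.08  0.45  1.95  1.32  1.08  0.85]
1 -90 [True, True, True, True, True, True] [ 0.56  0.51  1.35 -0.    1.29  2.13] [-0.09  0.52  1.79  1.12  1.29  0.88]
1 -75 [True, True, True, True, True, True] [ 0.58  0.47  1.41 -0.    1.26  1.89] [-0.06  0.59  1.62  0.97  1.49  0.87]
1 -60 [True, True, True, True, True, True] [ 0.59  0.43  1.49 -0.    1.22  1.64] [-0.01  0.66  1.45  0.85  1.69  0.83]
1 -45 [True, True, True, True, True, True] [ 0.59  0.39  1.56 -0.    1.19  1.38] [0.05 0.73 1.29 0.74 1.88 0.77]
1 -30 [True, True, True, True, True, True] [ 0.57  0.35  1.62 -0.    1.17  1.1 ] [0.12 0.8  1.14 0.63 2.06 0.68]
1 -15 [True, True, True, True, True, True] [ 0.54  0.32  1.68 -0.    1.14  0.8 ] [0.19 0.85 1.01 0.5  2.22 0.55]
1 0 [True, True, True, True, True, True] [ 0.49  0.29  1.72 -0.    1.13  0.4
[... 2370 characters left out ...]
 True, True, True, True] [ 0.22  0.33  1.66 -0.    1.15  2.05] [ 0.67  0.83  1.06 -0.64  2.1   2.43]
-1 90 [True, True, True, True, True, True] [ 0.2   0.37  1.59 -0.    1.18  1.77] [ 0.74  0.77  1.2  -0.75  1.92  2.33]
-1 105 [True, True, True, True, True, True] [ 0.2   0.41  1.53 -0.    1.21  1.51] [ 0.8   0.7   1.36 -0.85  1.72  2.27]
-1 120 [True, True, True, True, True, True] [ 0.21  0.45  1.45 -0.    1.24  1.25] [ 0.84  0.63  1.53 -0.97  1.52  2.23]
-1 135 [True, True, True, True, True, True] [ 0.23  0.49  1.38 -0.    1.27  1.01] [ 0.86  0.56  1.7  -1.11  1.3   2.21]
-1 150 [True, True, True, True, True, False] [ 0.26  0.52  1.32 -0.    1.3   0.78] [ 0.86  0.49  1.87 -1.3   1.08  2.23]
```

```bash
python3 - <<'E'
from h import *
R=Rtool(Rtray(YAW),1)
move_gripper(.06)
move_to([*TRAY,.19],R)
move_l([*TRAY,G+.001],v=.1)
move_gripper(0.0,squeeze=100)
o=get_obs();print(o["time_s"],o["width"],o["grip_force"],o["position"],o["ft_force"])
move_l([*TRAY,.20],v=.1)
o=get_obs();print(o["time_s"],o["width"],o["grip_force"],o["ft_force"],o["torque"])
im,d=get_image("scene");cv2.imwrite("pics/lift.png",cv2.resize(im[120:340,60:300],None,fx=2.5,fy=2.5))
E
```

```text
5.5083 0.010504133035583606 98.31907868385315 [ 0.53500311 -0.27812098  0.05756816] [-1.87807257  0.02244166  4.55216302]
7.0917 0.010246482307409915 97.41522073745728 [-0.57780876  0.49526136 -4.2260218 ] [ 0.02737457 -0.03757373  0.00539846]
```

View pics/lift.png

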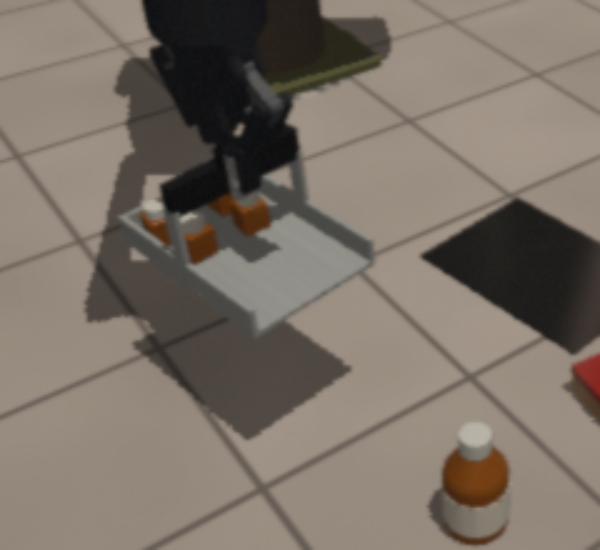

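The tray is level in the gripper with the four vials standing at about (150–250, 210–245) in the crop. Next I'll carry it to the tub and tip it.

```bash
python3 - <<'E'
from h import *
p=np.radians(26);L=np.r_[TUB-.042*np.array([np.cos(p),np.sin(p)]),.110]
def go(t,v,dz=0):
    Rt=Rtray(p,np.radians(t)); move_l(tcp_from_lip(L,Rt)+[0,0,dz],Rtool(Rt,1),v=v)
go(0,.14,.035); go(0,.06)
go(10,.05);go(18,.05)
for t in range(22,47,4):
    go(t,.05); dwell(.2)
o=get_obs();print(o["time_s"],o["ft_force"],o["width"])
for n in("scene","top"):
    im,d=get_image(n); cv2.imwrite(f"pics/tip_{n}.png",im)
a=cv2.imread("pics/tip_scene.png")[60:260,260:460];b=cv2.imread("pics/tip_top.png")[130:330,60:260]
cv2.imwrite("pics/tip.png",cv2.resize(np.hstack([a,b]),None,fx=2,fy=2,interpolation=cv2.INTER_CUBIC))
E
```

```text
15.9583 [ 0.06060943  0.47025994 -3.68181204] 0.010685738121016626
```

View pics/tip.png

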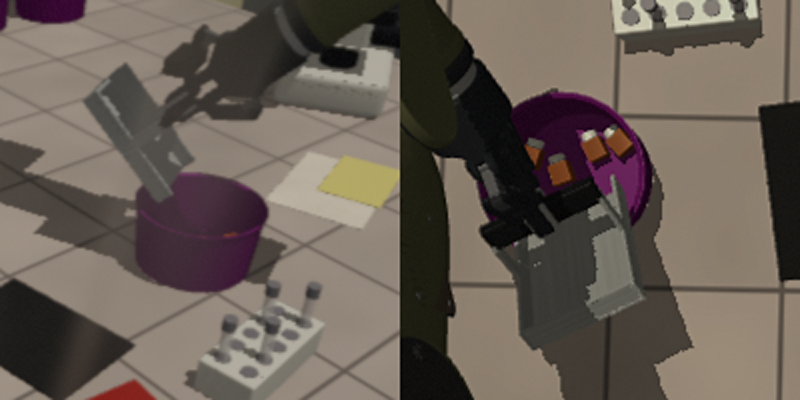

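All four vials are in the tub (orange blobs at (535–620,140–170) in the composite) and the tray floor is empty. Next I'll level the tray and place it on the mat.

```bash
python3 - <<'E'
from h import *
p=np.radians(26);L=np.r_[TUB-.042*np.array([np.cos(p),np.sin(p)]),.110]
for t,dz in((30,.025),(0,.06)):
    Rt=Rtray(p,np.radians(t)); move_l(tcp_from_lip(L,Rt)+[0,0,dz],Rtool(Rt,1),v=.1)
R=Rtool(Rtray(MYAW),1)
move_l([*MAT,.17],R,v=.15); move_l([*MAT,.075],v=.1)
im,d=get_image("scene");cv2.imwrite("pics/hover.png",cv2.resize(im[130:290,180:400],None,fx=2.5,fy=2.5))
dwell(.2)
print(move_l([*MAT,.057],v=.02,f_stop=4));o=get_obs();print(o["time_s"],o["position"],o["ft_force"],o["torque"])
move_gripper(.06); move_l([*MAT,.17],v=.15)
move_to([.42,-.25,.25],R)
print(get_obs()["time_s"])
for n in("scene","top"):
    im,d=get_image(n); np.savez(f"{n}1.npz",im=im,d=d)
cv2.imwrite("pics/placed.png",np.load("top1.npz")["im"])
X=cloud("top",np.load("top1.npz")["d"]);im=np.load("top1.npz")["im"];h=cv2.cvtColor(im,cv2.COLOR_BGR2HSV)
W=np.zeros(X.shape[:2],bool);W[160:290,220:335]=1
b=W&(X[...,2]>.07)&(X[...,2]<.11);print("bar",rect(plane("top",big(b),.092)),rect(X[b]))
tr=W&(X[...,2]>.018)&(X[...,2]<.045);print("walls",rect(plane("top",np.argwhere(tr)[:,::-1],.028)))
T=np.zeros_like(W);T[165:270,85:200]=1
print("tub",cv2.fitEllipse((plane("top",big(T&(X[...,2]>.08)&(X[...,2]<.1)),.09)[:,:2]*1000).astype(np.float32)))
E
```

```text
True
21.0583 [ 0.55232986 -0.00164945  0.06151899] [-0.63931168  0.07376107  4.10884986] [-0.01017259  0.01049335 -0.00657976]
23.5917
bar (array([553.1,  -3.3]), array([ 12.9, 109.6]), -81.38) (array([553.4,  -3.3]), array([ 13.1, 109.8]), -81.97)
walls (array([580.9, -22.3]), array([156.3, 208.5]), 8.48)
tub ((555.7573852539062, 278.6879577636719), (172.4711456298828, 172.7042999267578), 4.789658546447754)
```

View pics/placed.png

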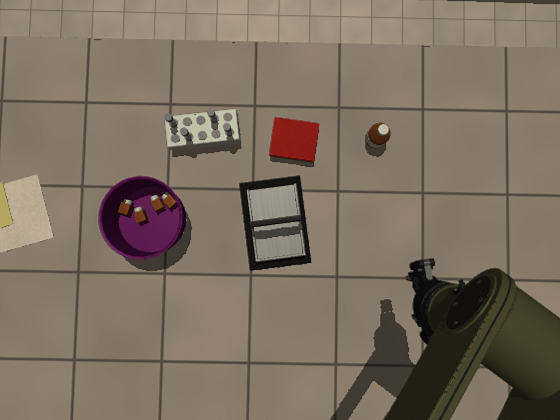

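View pics/hover.png

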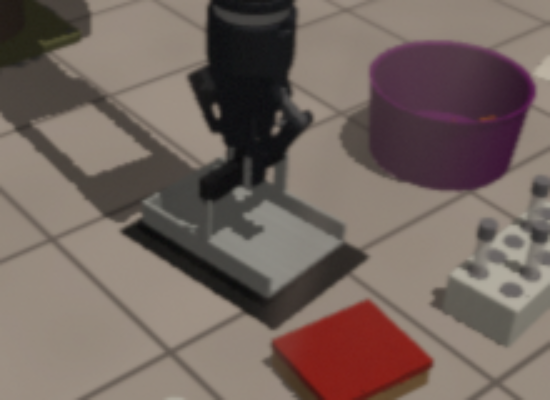

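The top view shows the four vials in the tub at (125–170, 200–215) and the tub has not moved. The tray lies flat on the mat at (275,223), within about 2 mm and 1° of centre, and the gripper is clear.

```bash
python3 -c "from rig import *; print(close_job())"
```

```text
the job is handed in; nothing more can be done
None
```

I handed the job in at about 24 s of the 61 s: all four vials are in the tub, which did not move, and the empty tray sits flat on the mat, about 2 mm off centre and within 1° of its long side, with the gripper clear.

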